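# Set out the potter's tool tray in order of use

## Robot

A 7-joint arm with a two-finger parallel gripper is mounted at the origin on the work surface. World frame = base frame: x ahead of the robot, y to its left, z up, the work surface at z = 0. Lengths are in m, angles in rad, forces in N, time in s.
With the tool pointing down it reaches from about 0.425 to 0.925 m from the base axis. Payload 6.8 kg.
Tool frame: the origin (TCP) lies at the very end of the fingers, on their centre line; the grasp point (between the pads) lies 19 mm behind it; z points along the fingers, y is the line along which they close (so a half turn about z gives the same grasp; the last joint's range is limited). The gripper opens to 85 mm and grips with 20 to 120 N. Pads are 22 mm wide; open, the fingers measure 114 mm over their backs; the gripper's body (76 mm by 85 mm) begins 54 mm behind the grasp point. The pads swing forward as they close: fully open they stand 13 mm farther back than shut.
Start: joints at [-1.438, 0.477, 0.022, 1.555, -0.011, 1.109, -0.083], TCP at [0.161, 0.656, 0.231] pointing down, gripper open.
Joint ranges: [-2.96, 2.96], [-0.34, 2.1], [-1.41, 1.46], [0.24, 2.44], [-1.37, 4.51], [0.17, 1.92], [-2.96, 2.96]. Speed limits (rad/s): [2.39, 2.39, 3.14, 3.14, 3.14, 3.14, 3.14].

## Interface

Orientations are given as a rotation vector (axis times angle).
In Python, from bench import get_obs, viewer, r gives the robot as it stands. The module is installed in compiled form; this text tells all that it offers.
- The arm moves only by the tool play_rows, never from a script. Its argument "commands" is a list that holds one entry, the list of rows, each a list of 5 numbers: the gripper's target within -1 to 1 (shut at 1, half-way at 0, fully open at -1), then the shift along the tool's x, y, z scaled (see below), then the turn about the tool's z scaled (see below). A call has 1 to 12 rows; each row is the pose to reach, as a shift and turn from the pose commanded when the call began, along the tool's axes at that moment; what a row does not reach only later rows make up. The controller multiplies each number of a shift by 0.2 m and each number of a turn by pi/2 rad. A row lasts 1/12 s, in which the tool goes at most 41.7 mm and 7.16 degrees, less where a joint would pass 70% of its speed; a pose out of reach is approached as far as the arm can. A call with a number of a shift or a turn outside -1 to 1 is refused whole. A call with a gripper value outside its range is refused whole. The fingers move at their own pace and stop on an object; "grip_force" is the grip in N (left out, the last holds). Time passes only in rows, so rows that repeat a pose let the fingers close. It gives the time, the measured TCP pose, the force, the opening and the grip force at its end, in the units of the state.
- get_obs(): the state, without advancing time (a new reading comes with each control period).
- viewer.grab_frame(name): name is "side" or "top"; returns a dict with "pixels" (400x640x3 uint8, red, green, blue), "fovy" (degrees; the focal length in pixels is half the picture's height over the tangent of half this angle, whatever the lens; pixels are square), "cx", "cy" (the principal point, pixels), "world_to_cam" (4x4, takes a point from world to camera coordinates). Camera axes: x right, y up, looking along -z (the intrinsics and any distortion apply to the point x, -y, -z); pixel columns grow to the right and rows downward; lengths in m; the calibration is good to about 2 mm. A picture is of the moment at which its call begins. There is no depth.
- r.hand_in(): hands the job in; it is judged then, once.
Trained networks look in a picture, given as the dict that the camera call returned (one of the last four; its "shot" number tells which), for a name from the list of things; names that differ only in an ending like _2 or _b are one class to them, and where a whole thing is asked for, a point or a joint stands for the part that bears it (a point fixed in the world has none). Each returns a list of dicts, best first, with "score" (0 to 1); they miss things now and then, are a little off and sometimes report something else, mostly with a low value. They report only what shows in the picture. A call takes as long as a camera call. They do not tell look-alikes from the thing itself.
- viewer.trace(picture, thing): "pixels" (400x640 bool, what is visible of it) and "rect" ([left, top, right, bottom] in pixels, round what is visible of it).
The state is a dict: "clock": time; "joints": joint angles; "qvel": joint speeds; "tau": joint torques, N m; "tcp_pos": TCP position; "orientation": TCP orientation; "contact_force": force on the tool from outside, world axes, zero at the start; "moment": the same for the moment, N m; "grip_width": finger opening in m; "gripper_force": force on a finger pad.
Only numpy, scipy, OpenCV 4.12 (cv2) and the standard library are available. Lean on these libraries where they do the work, as an engineer would, in place of code of your own. Each camera call takes 0.05 s, during which the arm holds its last target. There are 200 camera calls.

## Task

The wooden tray with three troughs is being set out with modelling tools in order of use; the wooden knife, used first, already lies in the trough at one end. Lay the wire-loop tool in the middle trough and the steel spatula in the trough at the other end, each gently set down flat, along its trough and about in its middle, pointing either way. Leave the knife and the other things on the table where they are.

Things in the scene. Friction and masses are not known exactly. Their poses are not given: they have to be found in the camera images.
- tray: Open wooden tray, fixed to the table, at any yaw: 252 (x) by 200 (y) mm, outer walls 6 mm thick with tops 24 mm above the table, floor 6 mm thick. Two dividers 6 mm thick, tops 16 mm above the table, part it into three troughs side by side along x, each running along y, 76 mm wide and 188 mm long inside. Origin: centre of the underside; z up.
- trough1 (a point): Centre of the floor of the trough at the tray's -x end, 6 mm above the table, axes as the tray's (the trough runs along y). The knife lies here.
- trough2 (a point): Centre of the floor of the middle trough, 6 mm above the table, axes as the tray's.
- trough3 (a point): Centre of the floor of the trough at the tray's +x end, 6 mm above the table, axes as the tray's.
- loop: Wire-loop tool, 150 mm long, about 45 g, lying flat: a pale wooden handle 102 mm long, 18 wide, 14 high, then a brass ferrule and a flat pear-shaped loop of steel wire 36 mm wide and 37 mm long, at the handle's mid-height. Origin: under its mid-length, on the underside; x along the tool to its head, z up. The handle runs from x = -75 to +27 mm: grip it across (along y) at the origin.
- spatula: Modelling spatula, 150 mm long, about 45 g, lying flat: a pale wooden handle 102 mm long, 18 wide, 14 high, then a brass ferrule and a flat steel blade 22 mm wide and 29 mm long on a narrow neck. Origin: under its mid-length, on the underside; x along the tool to its head, z up. The handle runs from x = -75 to +27 mm: grip it across (along y) at the origin.
- knife: All-wooden potter's knife, 150 mm long, 18 mm wide, 14 mm high, tapering to a narrower wooden blade at its +x end, no metal on it. Lies along the trough1 of the tray at the start and stays there. Origin: under the middle of its length, on its underside.
- brush: Flat brush (bystander), 150 mm long, about 45 g, lying flat: a pale wooden handle 102 mm long, 18 wide, 14 high, then a steel ferrule and dark flat bristles 24 mm wide. Origin: under its mid-length, on the underside; x along the tool to its head, z up. The handle runs from x = -75 to +27 mm: grip it across (along y) at the origin.
- needle: Needle tool (bystander), 150 mm long, about 45 g, lying flat: a pale wooden handle 102 mm long, 18 wide, 14 high, then a brass ferrule and a thin straight steel pin of 3 mm. Origin: under its mid-length, on the underside; x along the tool to its head, z up. The handle runs from x = -75 to +27 mm: grip it across (along y) at the origin.
- bowl: Brown bisque bowl (bystander), 110 mm across, 50 mm high, beyond the tools. Origin: centre of the underside.
- cup: Terracotta cup (bystander), 72 mm across, 80 mm high, on the robot's side of the tools, to its right. Origin: centre of the underside.
Not all that is in view belongs to the job. Leave any purple look-alike of the loop alone. What is shaped like the spatula but blue is not meant.

How it is judged:
At the end, for the whole second after the job is handed in: Loop tool in the middle trough, spatula in the end trough away from the knife, knife still in its own; each with its middle within 28 mm across and 25 mm along of the trough centre, within 7 mm of the floor, within 20 degrees of the trough line (either way), level within 8 degrees, at rest (x of loop in the frame of trough2 between -0.028 and 0.028 m and y of loop in the frame of trough2 between -0.025 and 0.025 m and z of loop in the frame of trough2 between -0.004 and 0.007 m and angle between the x axis of loop and the y axis of trough2, either way round below 0.35 rad and angle between each of loop, spatula, knife's own z axis and vertical below 0.15 rad and linear speed of each of loop, spatula, knife below 0.02 m/s and x of spatula in the frame of trough3 between -0.028 and 0.028 m and y of spatula in the frame of trough3 between -0.025 and 0.025 m and z of spatula in the frame of trough3 between -0.004 and 0.007 m and angle between the x axis of spatula and the y axis of trough3, either way round below 0.35 rad and x of knife in the frame of trough1 between -0.028 and 0.028 m and y of knife in the frame of trough1 between -0.025 and 0.025 m and z of knife in the frame of trough1 between -0.004 and 0.007 m and angle between the x axis of knife and the y axis of trough1, either way round below 0.35 rad); the robot touches nothing.
It fails at once if The knife in the tray is shifted by more than 20 mm (distance of knife from where it was at the start of the episode above 0.02 m).
It fails at once if The brush, needle tool, bowl or cup is moved by more than 30 mm (distance of any of brush, needle, bowl, cup from where it was at the start of the episode above 0.03 m).
It fails at once if The loop tool is dropped: it moves faster than 0.8 m/s (a fall of over 30 mm) with no finger on it (linear speed of loop above 0.8 m/s and contact force between the fingers and loop below 0.01 N).
It fails at once if The spatula is dropped: it moves faster than 0.8 m/s (a fall of over 30 mm) with no finger on it (linear speed of spatula above 0.8 m/s and contact force between the fingers and spatula below 0.01 N).
It also fails if it takes over 51 s, if anything falls off the work surface, if the arm or the gripper's body presses on something with over 40 N, if the wrist force passes 120 N, or if a joint passes its speed limit or range.

## Working session

There is one attempt and no reset: what is moved stays moved. The work goes in short steps, Python scripts to look and compute and a tool call to move; the robot and the scene stay as the last step left them, time stands still between calls to the robot, and variables do not carry over. Pictures are saved under pics/ and viewed, at most 10 in all, crops included, and the job is handed in when it is done.

Besides the shell and the picture viewer there is one more tool, called after ">>>" in YAML: its name, and indented under it one key for each argument. play_rows: Moves the arm, as the interface text tells. Shifts and turns lie within -1 to 1; 1 stands for 0.2 m of shift or pi/2 rad of turn. Its arguments: {"type":"object","properties":{"commands":{"type":"array","items":{"type":"array","items":{"type":"array","items":{"type":"number","minimum":-1,"maximum":1}}}},"grip_force":{"type":"number"}},"required":["commands"]}

```bash
mkdir -p pics
cat > h.py <<'E'
import numpy as np, cv2
from bench import get_obs, viewer, r
def proj(f,P):
    P=np.atleast_2d(P); c=(f["world_to_cam"]@np.c_[P,np.ones(len(P))].T).T
    F=200/np.tan(np.radians(f["fovy"])/2)
    return np.c_[f["cx"]+F*c[:,0]/-c[:,2], f["cy"]-F*c[:,1]/-c[:,2]]
def back(f,uv,z):
    uv=np.atleast_2d(uv).astype(float); F=200/np.tan(np.radians(f["fovy"])/2)
    d=np.c_[(uv[:,0]-f["cx"])/F,-(uv[:,1]-f["cy"])/F,-np.ones(len(uv))]
    M=np.linalg.inv(f["world_to_cam"]); d=d@M[:3,:3].T; o=M[:3,3]
    return o+d*((z-o[2])/d[:,2])[:,None]
def save(f,n): cv2.imwrite("pics/"+n,f["pixels"][:,:,::-1])
E
python3 - <<'E'
from h import *
for n in("top","side"):
    f=viewer.grab_frame(n); save(f,n+"0.png"); print(n,f.keys(),f["fovy"],f["cx"],f["cy"]);print(np.round(f["world_to_cam"],3).tolist())
    for t in "tray loop spatula knife brush needle bowl cup".split():
        for d in viewer.trace(f,t):
            m=d["pixels"]; ys,xs=np.nonzero(m)
            if len(xs)<5: continue
            p=back(f,np.c_[xs,ys],.007)[:,:2]; c=p.mean(0); w,v=np.linalg.eigh(np.cov((p-c).T))
            print(t,round(d["score"],2),d["rect"],len(xs),c.round(3),np.sqrt(w).round(3),round(np.degrees(np.arctan2(v[1,1],v[0,1])),1), f["pixels"][m].mean(0).round())
print(get_obs())
E
```

```text
top dict_keys(['pixels', 'fovy', 'cx', 'cy', 'world_to_cam', 'shot']) 53.696490960921565 320.58983244292295 198.1587262118477
[[-0.01, -1.0, -0.024, -0.014], [0.998, -0.012, 0.069, -0.496], [-0.069, -0.023, 0.997, -1.07], [0.0, 0.0, 0.0, 1.0]]
tray 0.6 [172.4, 127.6, 282.7, 242.8] 6246 [0.538 0.24 ] [0.06  0.073] 132.4 [94. 64. 41.]
loop 0.54 [345.0, 263.8, 387.9, 275.6] 286 [ 0.308 -0.143] [0.005 0.033] 84.1 [84. 48. 76.]
loop 0.51 [399.5, 176.0, 418.2, 219.7] 264 [ 0.494 -0.26 ] [0.005 0.032] 163.4 [127.  94.  62.]
spatula 0.82 [169.8, 305.2, 226.4, 315.7] 368 [0.191 0.316] [0.005 0.044] 94.9 [56. 66. 88.]
spatula 0.79 [316.2, 151.7, 332.9, 198.8] 259 [ 0.554 -0.029] [0.005 0.041] 171.2 [129. 101.  72.]
knife 0.86 [188.9, 184.3, 228.4, 229.2] 330 [0.473 0.288] [0.005 0.04 ] -137.8 [123.  92.  62.]
knife 0.61 [335.9, 70.6, 376.2, 108.7] 1221 [ 0.804 -0.118] [0.028 0.029] 71.3 [102.  71.  50.]
brush 0.66 [360.6, 169.6, 382.4, 222.1] 387 [ 0.506 -0.157] [0.006 0.044] 164.9 [112.  86.  60.]
needle 0.66 [449.9, 153.1, 461.8, 197.5] 281 [ 0.552 -0.394] [0.006 0.032] -174.2 [127.  93.  62
[... 1219 characters left out ...]
 array([-1.43810939,  0.47696892,  0.02240741,  1.55541559, -0.01150911,
        1.10932636, -0.08310658]), 'qvel': array([-7.82987037e-04,  6.28341833e-04,  9.47073169e-05,  1.46679055e-03,
        1.90186763e-04,  8.29239704e-04,  2.69348357e-04]), 'tau': array([ 5.69704207e-04, -5.96324515e+01,  1.60644058e+00, -2.81555146e+01,
        1.24395546e-02,  1.48049425e-03,  1.13903451e-05]), 'tcp_pos': array([0.16096214, 0.65552871, 0.23132231]), 'orientation': array([-3.77371981e-01, -3.11882643e+00, -1.75660099e-05]), 'contact_force': array([-0.48212405,  0.25785986, -0.50154694]), 'moment': array([-0.0283299 ,  0.00478523,  0.00462678]), 'gripper_force': 0.0, 'grip_width': 0.08533051296309}
```

View pics/top0.png

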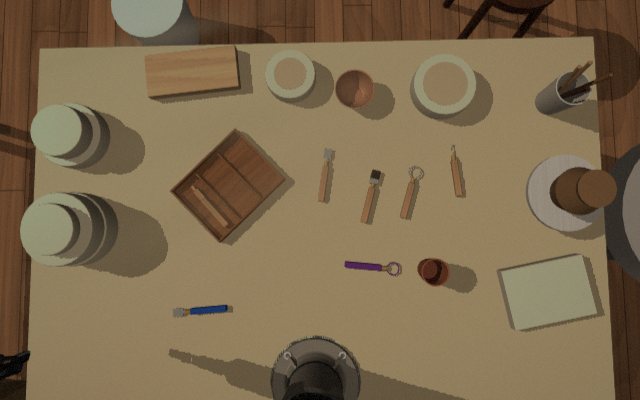

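View pics/side0.png

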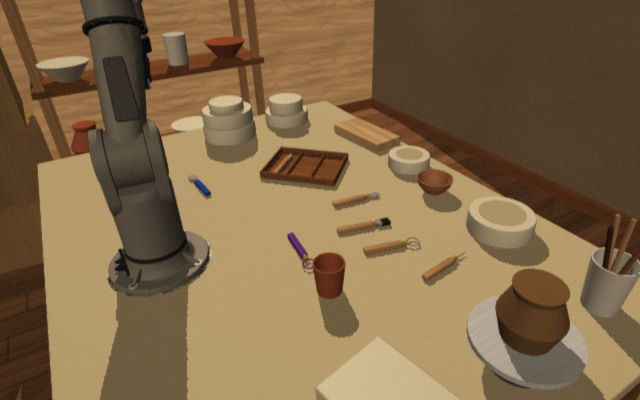

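The top view shows the tray at about (228,185), with the knife in its lower-left trough. The spatula is at (325,175), the brush at (372,195), the loop at (410,195) and the needle at (456,172). The purple loop (373,267) and blue spatula (200,311) are decoys. Next I fit the tray with a box model and take the tool origins from their butt ends.

```bash
cat >> h.py <<'E'
def tgt(p,yaw_close):
    """shift in tool axes (scaled) to reach p, turn (scaled) so tool y lies along yaw_close (mod pi)"""
    o=get_obs(); R=cv2.Rodrigues(np.array(o["orientation"]))[0]
    s=R.T@(np.array(p)-o["tcp_pos"])/0.2
    y=R[:,1]; a=np.arctan2(y[1],y[0]); d=(yaw_close-a+np.pi/2)%np.pi-np.pi/2
    print("t",round(o["clock"],2),"tcp",o["tcp_pos"].round(4),"w",round(o["grip_width"],4),"q7",round(o["joints"][6],2),"shift",s.round(3),"turn",round(d*np.sign(R[2,2])/(np.pi/2),3))
E
python3 - <<'E'
from h import *
from scipy.optimize import minimize
from scipy.spatial import ConvexHull
fs=[viewer.grab_frame(n) for n in("top","side")]
def hull(f,p,box):
    x0,x1,w,z0,z1=box; c,s=np.cos(p[2]),np.sin(p[2])
    P=[(p[0]+c*x-s*y,p[1]+s*x+c*y,z) for x in(x0,x1) for y in(-w/2,w/2) for z in(z0,z1)]
    return cv2.convexHull(proj(f,P).astype(np.float32))
def render(f,p,box):
    m=np.zeros((1600,2560),np.uint8); cv2.fillConvexPoly(m,np.round((hull(f,p,box)+.5)*4).astype(int),1)
    return cv2.resize(m*255,(640,400),interpolation=cv2.INTER_AREA)/255.
def fit(ms,box,p0):
    def c(p): 
        e=0
        for f,m in ms:
            g=render(f,p,box); e+=1-np.minimum(g,m).sum()/np.maximum(g,m).sum()
        return e/len(ms)
    r=minimize(c,p0,method="Nelder-Mead",options=dict(initial_simplex=np.array([p0]+[np.array(p0)+d for d in np.diag([.015,.015,.1])]),maxiter=150))
    return r.x,r.fun
pick=lambda f,n,uv:[(f,d["pixels"].astype(float)) for d in viewer.trace(f,n) if d["rect"][0]-2<uv[0]<d["rect"][2]+2 and d["rect"][1]-2<uv[1]<d["rect"][3]+2][:1]
B={"tray":((-.126,.126,.2,0,.024),(.538,.24,-.82),(228,185),(304,170)),
   "spatula":((-.075,.075,.018,0,.014),(.554,-.029,-.15),(325,175),(356,200)),
   "loop":((-.075,.037,.018,0,.014),(.5,-.262,-.29),(408,198),(388,246))}
im=[f["pixels"].copy() for f in fs]
for n,(box,p0,a,b) in B.items():
    ms=[pick(fs[0],n,a),pick(fs[1],n,b)]
    for l in ms+[ms[0]+ms[1]]:
        if l: print(n,len(l),*[np.round(v,4) for v in fit(l,box,p0)])
    p,_=fit(ms[0]+ms[1],box,p0)
    for i in im,: 
        for k in(0,1): cv2.polylines(i[k],[np.round(hull(fs[k],p,box)).astype(int)],True,(0,255,0),1)
a=cv2.resize(im[0][110:260,160:480],(800,375)); b=cv2.resize(im[1][140:270,250:430],(800,578))[:,:]
cv2.imwrite("pics/o1.png",a[:,:,::-1]); 
tgt([.554,-.029,.2],np.radians(81))
E
```

```text
tray 1 [ 0.5347  0.2401 -0.8039] 0.0543
tray 1 [ 0.5372  0.2419 -0.7831] 0.1136
tray 2 [ 0.5356  0.2403 -0.8027] 0.0899
spatula 1 [ 0.5616 -0.0262 -0.1577] 0.2743
spatula 1 [ 0.5616 -0.0262 -0.1577] 0.2743
loop 1 [ 0.5148 -0.2617 -0.2882] 0.2927
loop 1 [ 0.5148 -0.2617 -0.2882] 0.2927
t 1.3 tcp [0.1609 0.6556 0.2313] w 0.0853 q7 -0.08 shift [-2.725 -2.856  0.156] turn -0.053
```

View pics/o1.png

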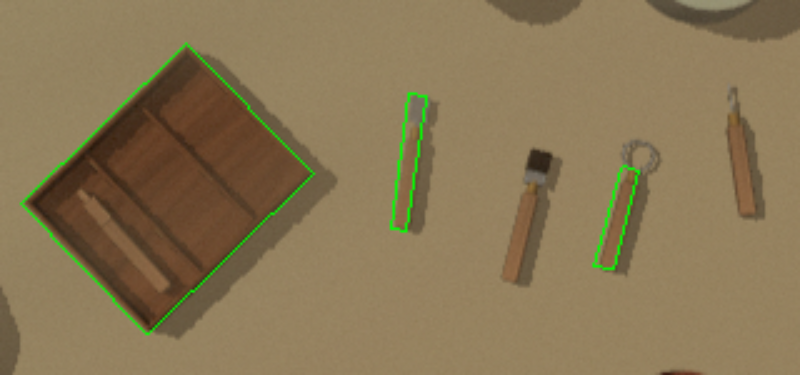

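The overlay fits: the tray outline lies on its walls, with the knife trough at lower left, and the spatula and loop outlines start at their butt ends. Moving to above the spatula.

>>> play_rows:
  commands:
    - [[-0.5,-0.9,-0.95,0.05,0],[-0.5,-0.9,-0.95,0.05,0],[-0.5,-0.9,-0.95,0.05,0],[-0.5,-0.9,-0.95,0.05,0],[-0.5,-0.9,-0.95,0.05,0],[-0.5,-0.9,-0.95,0.05,0],[-0.5,-0.9,-0.95,0.05,0]]
  grip_force: 30

```text
clock: 1.88
tcp_pos: [0.2943, 0.4217, 0.2212]
orientation: [0.389, 3.116, -0.004]
contact_force: [0.1, -0.8, -0.2]
grip_width: 0.064
gripper_force: 0.0
```

>>> play_rows:
  commands:
    - [[-0.5,-0.9,-0.95,0.05,0],[-0.5,-0.9,-0.95,0.05,0],[-0.5,-0.9,-0.95,0.05,0],[-0.5,-0.9,-0.95,0.05,0],[-0.5,-0.9,-0.95,0.05,0],[-0.5,-0.9,-0.95,0.05,0],[-0.5,-0.9,-0.95,0.05,0]]

```text
clock: 2.47
tcp_pos: [0.4226, 0.1945, 0.2115]
orientation: [0.389, 3.116, -0.002]
contact_force: [0.2, 0.5, -0.7]
grip_width: 0.0643
gripper_force: 0.0
```

>>> play_rows:
  commands:
    - [[-0.5,-0.9,-0.95,0.05,0],[-0.5,-0.9,-0.95,0.05,0],[-0.5,-0.9,-0.95,0.05,0],[-0.5,-0.9,-0.95,0.05,0],[-0.5,-0.9,-0.95,0.05,0],[-0.5,-0.9,-0.95,0.05,0],[-0.5,-0.9,-0.95,0.05,0],[-0.5,-0.9,-0.95,0.05,-0.05],[-0.5,-0.9,-0.95,0.05,-0.05]]

```text
clock: 3.22
tcp_pos: [0.5498, -0.0279, 0.2012]
orientation: [-0.254, -3.131, 0.001]
contact_force: [0.4, 0.8, -0.7]
grip_width: 0.0642
gripper_force: 0.0
```

```bash
python3 -c "
from h import *
tgt([.5605,-.026,.004],1.413)"
```

```text
t 3.22 tcp [ 0.5498 -0.0279  0.2012] w 0.0642 q7 1.49 shift [-0.051  0.018  0.986] turn -0.003
```

>>> play_rows:
  commands:
    - [[-0.5,-0.05,0.02,0.2,0],[-0.5,-0.05,0.02,0.4,0],[-0.5,-0.05,0.02,0.6,0],[-0.5,-0.05,0.02,0.75,0],[-0.5,-0.05,0.02,0.85,0],[-0.5,-0.05,0.02,0.92,0],[-0.5,-0.05,0.02,0.96,0],[-0.5,-0.05,0.02,0.98,0],[-0.5,-0.05,0.02,0.98,0]]

```text
clock: 3.97
tcp_pos: [0.5598, -0.0237, 0.0051]
orientation: [-0.254, -3.131, -0.0]
contact_force: [-1.4, 0.2, -0.9]
grip_width: 0.0641
gripper_force: 0.0
```

>>> play_rows:
  commands:
    - [[0.2,0,0,0,0],[0.4,0,0,0,0],[0.6,0,0,0,0],[1,0,0,0,0],[1,0,0,0,0],[1,0,0,0,0],[1,0,0,0,0],[1,0,0,0,0]]
  grip_force: 30

```text
clock: 4.63
tcp_pos: [0.5607, -0.0246, 0.0063]
orientation: [0.255, 3.13, 0.001]
contact_force: [-1.4, 0.0, 6.3]
grip_width: 0.0174
gripper_force: 29.3
```

>>> play_rows:
  commands:
    - [[1,0,0,-0.1,0],[1,0,0,-0.25,0],[1,0,0,-0.4,0],[1,0,0,-0.5,0],[1,0,0,-0.5,0]]

```text
clock: 5.05
tcp_pos: [0.5629, -0.0247, 0.1097]
orientation: [0.255, 3.124, 0.002]
contact_force: [0.6, -0.4, 0.6]
grip_width: 0.017
gripper_force: 29.7
```

Run:
```python
from h import *
tgt([.5925,.1813,.08],2.339)
f=viewer.grab_frame("side"); cv2.imwrite("pics/g1.png",cv2.resize(f["pixels"][100:280,230:490],None,fx=3,fy=3)[:,:,::-1])
```

```text
t 5.05 tcp [ 0.5629 -0.0247  0.1097] w 0.017 q7 1.55 shift [0.022 1.04  0.151] turn -0.593
```

View pics/g1.png

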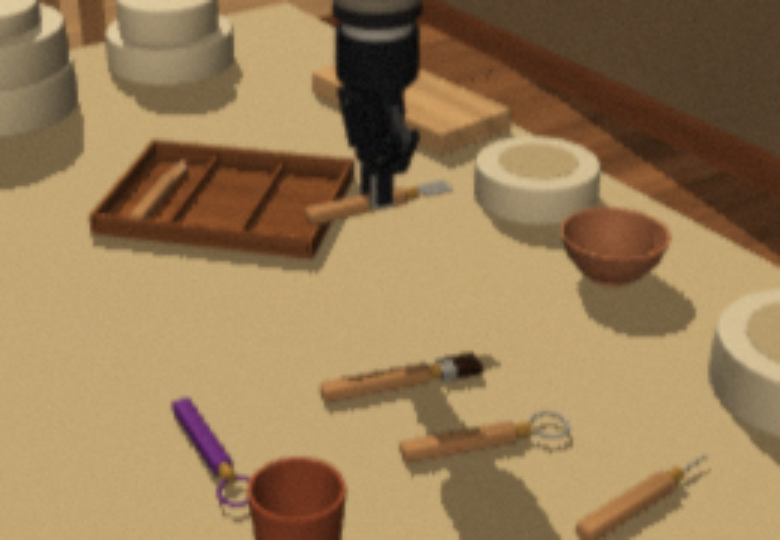

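The spatula is held level across the handle, seen at about (380,205) in the crop. Carrying it over the end trough.

>>> play_rows:
  commands:
    - [[1,0,0.1,0,-0.06],[1,0,0.25,0,-0.12],[1,0,0.4,0,-0.19],[1,0,0.55,0,-0.26],[1,0.01,0.7,0,-0.33],[1,0.01,0.82,0,-0.4],[1,0.02,0.91,0,-0.47],[1,0.02,0.97,0,-0.54],[1,0.02,1,0,-0.59],[1,0.02,1,0,-0.59],[1,0.02,1,0,-0.59]]

```text
clock: 6.02
tcp_pos: [0.5876, 0.1733, 0.1042]
orientation: [1.168, -2.914, -0.001]
contact_force: [-0.8, -0.3, -0.2]
grip_width: 0.0169
gripper_force: 29.7
```

```bash
python3 -c "
from h import *
tgt([.5925,.1813,.0135],2.339)"
```

```text
t 6.02 tcp [0.5876 0.1733 0.1042] w 0.0169 q7 2.01 shift [-0.046  0.011  0.453] turn -0.004
```

>>> play_rows:
  commands:
    - [[1,-0.04,0.01,0.1,0],[1,-0.04,0.01,0.22,0],[1,-0.04,0.01,0.31,0],[1,-0.04,0.01,0.38,0],[1,-0.04,0.01,0.42,0],[1,-0.04,0.01,0.42,0]]

```text
clock: 6.52
tcp_pos: [0.5914, 0.1793, 0.0193]
orientation: [1.168, -2.913, 0.001]
contact_force: [-0.2, -0.2, -0.0]
grip_width: 0.0171
gripper_force: 29.7
```

```bash
python3 -c "
from h import *
tgt([.5925,.1813,.0135],2.339)"
```

```text
t 6.52 tcp [0.5914 0.1793 0.0193] w 0.0171 q7 2.01 shift [-0.011  0.003  0.029] turn -0.004
```

>>> play_rows:
  commands:
    - [[1,-0.01,0,0.01,0],[1,-0.01,0,0.02,0],[1,-0.01,0,0.03,0],[1,-0.01,0,0.03,0]]

```text
clock: 6.85
tcp_pos: [0.5945, 0.1821, 0.0157]
orientation: [-1.171, 2.914, 0.0]
contact_force: [0.1, -0.2, -0.1]
grip_width: 0.0172
gripper_force: 29.7
```

>>> play_rows:
  commands:
    - [[0.5,0,0,0,0],[0.4,0,0,0,0],[0.25,0,0,0,0],[0.1,0,0,0,0],[0.1,0,0,0,0],[0.1,0,0,0,0]]

```text
clock: 7.35
tcp_pos: [0.5942, 0.182, 0.0154]
orientation: [-1.172, 2.915, 0.0]
contact_force: [-0.5, -0.9, -0.5]
grip_width: 0.0387
gripper_force: 0.0
```

>>> play_rows:
  commands:
    - [[0.1,0,0,-0.1,0],[0.1,0,0,-0.25,0],[0.1,0,0,-0.4,0],[0.1,0,0,-0.6,0],[0,0,0,-0.7,0],[-0.5,0,0,-0.7,0]]

```text
clock: 7.85
tcp_pos: [0.5974, 0.1829, 0.161]
orientation: [-1.168, 2.906, 0.0]
contact_force: [1.2, -0.3, 0.6]
grip_width: 0.0536
gripper_force: 0.0
```

Run:
```python
from h import *
tgt([.5148,-.262,.15],1.283)
f=viewer.grab_frame("side"); cv2.imwrite("pics/g2.png",cv2.resize(f["pixels"][100:280,230:490],None,fx=3,fy=3)[:,:,::-1])
```

```text
t 7.85 tcp [0.5974 0.1829 0.161 ] w 0.0536 q7 1.99 shift [ 1.838 -1.32   0.043] turn 0.67
```

View pics/g2.png

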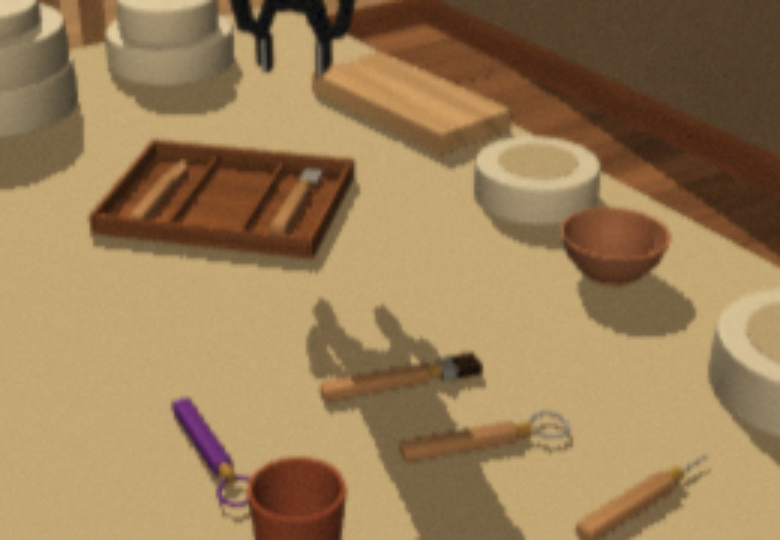

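The spatula lies flat in the end trough, at crop (297,202). Now the loop.

>>> play_rows:
  commands:
    - [[-0.5,0.92,-0.66,0,0],[-0.5,0.92,-0.66,0,0],[-0.5,0.92,-0.66,0,0],[-0.5,0.92,-0.66,0,0],[-0.5,0.92,-0.66,0,0],[-0.5,0.92,-0.66,0,0]]

```text
clock: 8.4
tcp_pos: [0.55, -0.0475, 0.154]
orientation: [1.161, -2.915, 0.002]
contact_force: [-0.4, -0.7, 0.4]
grip_width: 0.0643
gripper_force: 0.0
```

>>> play_rows:
  commands:
    - [[-0.5,0.92,-0.66,0,0.67],[-0.5,0.92,-0.66,0,0.67],[-0.5,0.92,-0.66,0,0.67],[-0.5,0.92,-0.66,0,0.67],[-0.5,0.92,-0.66,0,0.67],[-0.5,0.92,-0.66,0,0.67],[-0.5,0.92,-0.66,0,0.67],[-0.5,0.92,-0.66,0,0.67],[-0.5,0.92,-0.66,0,0.67],[-0.5,0.92,-0.66,0,0.67]]

```text
clock: 9.23
tcp_pos: [0.5104, -0.2631, 0.1538]
orientation: [-0.453, -3.106, 0.0]
contact_force: [-0.4, -0.2, -0.5]
grip_width: 0.064
gripper_force: 0.0
```

```bash
python3 -c "
from h import *
tgt([.5148,-.262,.006],1.283)"
```

```text
t 9.23 tcp [ 0.5104 -0.2631  0.1538] w 0.064 q7 1.88 shift [-0.022  0.012  0.739] turn -0.001
```

>>> play_rows:
  commands:
    - [[-0.5,-0.02,0.01,0.2,0],[-0.5,-0.02,0.01,0.38,0],[-0.5,-0.02,0.01,0.52,0],[-0.5,-0.02,0.01,0.63,0],[-0.5,-0.02,0.01,0.7,0],[-0.5,-0.02,0.01,0.73,0],[-0.5,-0.02,0.01,0.74,0],[-0.5,-0.02,0.01,0.74,0]]

```text
clock: 9.9
tcp_pos: [0.5155, -0.2625, 0.007]
orientation: [-0.449, -3.109, -0.0]
contact_force: [0.3, -0.9, 0.1]
grip_width: 0.064
gripper_force: 0.0
```

>>> play_rows:
  commands:
    - [[0.2,0,0,0,0],[0.4,0,0,0,0],[0.6,0,0,0,0],[1,0,0,0,0],[1,0,0,0,0],[1,0,0,0,0],[1,0,0,0,0],[1,0,0,0,0]]

```text
clock: 10.57
tcp_pos: [0.5163, -0.2629, 0.0083]
orientation: [0.45, 3.108, -0.0]
contact_force: [-1.1, 0.9, 7.2]
grip_width: 0.0169
gripper_force: 29.2
```

>>> play_rows:
  commands:
    - [[1,0,0,-0.1,0],[1,0,0,-0.25,0],[1,0,0,-0.4,0],[1,0,0,-0.5,0],[1,0,0,-0.5,0]]

```text
clock: 10.98
tcp_pos: [0.5182, -0.264, 0.1118]
orientation: [0.45, 3.102, -0.002]
contact_force: [0.0, -0.2, -0.4]
grip_width: 0.0169
gripper_force: 29.5
```

Run:
```python
from h import *
tgt([.5356,.2403,.1],2.339)
f=viewer.grab_frame("side"); cv2.imwrite("pics/g3.png",cv2.resize(f["pixels"][100:280,230:490],None,fx=3,fy=3)[:,:,::-1])
```

```text
t 10.98 tcp [ 0.5182 -0.264   0.1118] w 0.0169 q7 1.91 shift [0.634 2.442 0.053] turn -0.673
```

View pics/g3.png

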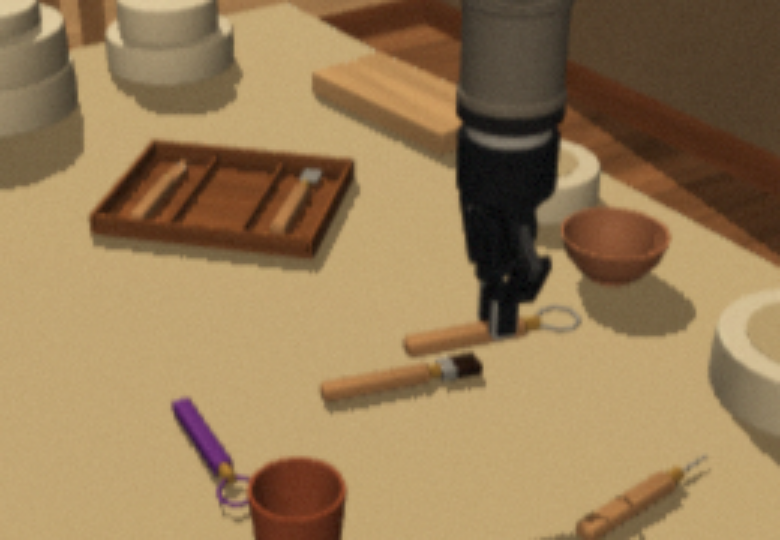

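The loop is held level at crop (500,320), clear of the brush.

>>> play_rows:
  commands:
    - [[1,0.05,0.15,0,0],[1,0.1,0.35,0,0],[1,0.16,0.55,0,0],[1,0.21,0.75,0,0],[1,0.26,0.95,0,0]]

```text
clock: 11.45
tcp_pos: [0.5185, -0.0637, 0.1062]
orientation: [-0.451, -3.107, 0.0]
contact_force: [0.7, 0.4, -0.7]
grip_width: 0.0169
gripper_force: 29.5
```

>>> play_rows:
  commands:
    - [[1,0.05,0.2,0,0],[1,0.1,0.4,0,0],[1,0.16,0.58,0,0],[1,0.21,0.72,0,0],[1,0.22,0.8,0,0],[1,0.22,0.8,0,0]]

```text
clock: 11.95
tcp_pos: [0.5222, 0.1057, 0.1061]
orientation: [-0.439, -3.109, -0.002]
contact_force: [0.3, 1.1, -0.6]
grip_width: 0.0166
gripper_force: 29.5
```

>>> play_rows:
  commands:
    - [[1,0.02,0.1,0,-0.07],[1,0.05,0.2,0,-0.14],[1,0.08,0.3,0,-0.21],[1,0.1,0.4,0,-0.28],[1,0.12,0.5,0,-0.35],[1,0.14,0.6,0,-0.42],[1,0.15,0.65,0,-0.49],[1,0.16,0.69,0,-0.56],[1,0.16,0.69,0,-0.63],[1,0.16,0.69,0,-0.67],[1,0.16,0.69,0,-0.67]]

```text
clock: 12.87
tcp_pos: [0.5312, 0.2403, 0.1062]
orientation: [1.173, -2.912, 0.001]
contact_force: [-0.4, -0.2, 0.3]
grip_width: 0.0169
gripper_force: 29.5
```

```bash
python3 -c "
from h import *
tgt([.5356,.2403,.0145],2.339)"
```

```text
t 12.87 tcp [0.5312 0.2403 0.1062] w 0.0169 q7 1.88 shift [-0.017 -0.016  0.459] turn -0.002
```

>>> play_rows:
  commands:
    - [[1,-0.02,-0.02,0.1,0],[1,-0.02,-0.02,0.22,0],[1,-0.02,-0.02,0.31,0],[1,-0.02,-0.02,0.38,0],[1,-0.02,-0.02,0.42,0],[1,-0.02,-0.02,0.44,0],[1,-0.02,-0.02,0.45,0],[1,-0.02,-0.02,0.45,0]]

```text
clock: 13.53
tcp_pos: [0.5374, 0.2413, 0.0173]
orientation: [-1.17, 2.915, -0.0]
contact_force: [-0.5, 0.9, -0.4]
grip_width: 0.0167
gripper_force: 29.5
```

>>> play_rows:
  commands:
    - [[0.5,0,0,0,0],[0.4,0,0,0,0],[0.25,0,0,0,0],[0.1,0,0,0,0],[0.1,0,0,0,0],[0.1,0,0,0,0]]

```text
clock: 14.03
tcp_pos: [0.5373, 0.2417, 0.0175]
orientation: [-1.172, 2.915, 0.0]
contact_force: [-0.8, -0.2, 0.3]
grip_width: 0.0387
gripper_force: 0.0
```

>>> play_rows:
  commands:
    - [[0.1,0,0,-0.1,0],[0.1,0,0,-0.25,0],[0.1,0,0,-0.4,0],[0.1,0,0,-0.6,0],[0.1,0,0,-0.8,0],[0.1,0,0,-1,0],[0.1,0,0,-1,0]]

```text
clock: 14.62
tcp_pos: [0.5414, 0.2434, 0.226]
orientation: [-1.166, 2.902, 0.003]
contact_force: [1.3, -0.4, -0.2]
grip_width: 0.0384
gripper_force: 0.0
```

>>> play_rows:
  commands:
    - [[0.1,0.9,-0.6,0,0],[0.1,0.9,-0.6,0,0],[0.1,0.9,-0.6,0,0],[0.1,0.9,-0.6,0,0],[0.1,0.9,-0.6,0,0],[0.1,0.9,-0.6,0,0]]

```text
clock: 15.12
tcp_pos: [0.4883, 0.0227, 0.2172]
orientation: [1.158, -2.918, 0.003]
contact_force: [0.5, -0.6, 0.2]
grip_width: 0.0382
gripper_force: 0.0
```

Run:
```python
from h import *
tgt([.5356,.2403,.0145],2.339)
f=viewer.grab_frame("top"); im=f["pixels"].copy()
c,s=np.cos(-.803),np.sin(-.803); R=np.array([[c,-s],[s,c]]); o=np.array([.5356,.2403])
for x in(-.082,0,.082):
    q=np.array([(x-.009,-.075),(x+.009,-.075),(x+.009,.075),(x-.009,.075)])@R.T+o
    cv2.polylines(im,[np.round(proj(f,np.c_[q,np.full(4,.02)])*8).astype(int)],True,(0,255,0),1,shift=3)
a=np.hstack([cv2.resize(i[115:255,160:295],(400,415)) for i in(f["pixels"],im)])
cv2.imwrite("pics/end.png",a[:,:,::-1])
```

```text
t 15.12 tcp [0.4883 0.0227 0.2172] w 0.0382 q7 2.21 shift [-0.921  0.631  1.011] turn -0.008
```

View pics/end.png

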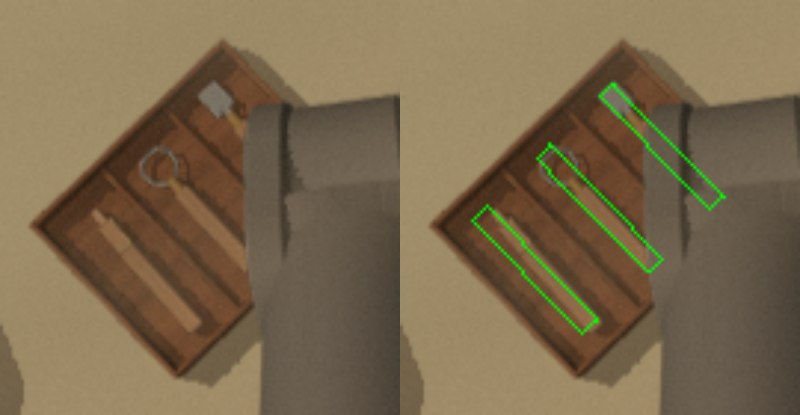

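The loop and spatula lie flat along their troughs, within a few mm of the green target outlines. The knife is unmoved and the arm is clear of everything, so I'm handing in.

```bash
python3 -c "
from h import *
print(r.hand_in())"
```

```text
the job is handed in; nothing more can be done
None
```

I laid the loop tool in the middle trough and the spatula in the end trough away from the knife, then handed the job in at about 15 s. In the last picture both lay within a few mm of target (arm hiding part of the spatula) and the knife was unmoved; hand-in returned no verdict.

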